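Add a slotted weight to the proof-load hanger under a gourd-lamp hook

TASK

The lamp hook on the bench stand is being proof-loaded: its weight hanger already carries one slotted disc, the brass one. Hang the black slotted disc from the bench on top of it: slide it on round the stem by its slot and lower it (do not drop it) flat and centred onto the brass disc, with its slot pointing at least a quarter turn away from the brass disc's slot so that neither can slide off. Leave both discs hanging still, and do not disturb the paint jar, the pen cup or the burr block.

Things in the scene. Friction and masses are not known exactly. Their poses are not given: they have to be found in the camera images.
- disc_new_center (a point): Centre (half-way up) of the black slotted steel disc lying flat on the bench: 60 mm diameter, 14 mm thick, about 0.3 kg. z up; x points out of the slot's mouth and at the start away from the robot (world +x) to within about 30 degrees. The sides at right angles to the slot are plain and can be gripped.
- disc_new_slot (a point): Middle of the slot's mouth on the black disc's rim: 30 mm along x from its centre, half-way up. The slot is 10 mm wide, its mouth flared to about 20 mm over the last 10 mm; it ends 3.5 mm past the disc's centre, so a stem at its end is central.
- disc_low_center (a point): Centre (half-way up) of the brass slotted disc that already sits on the hanger: same size and slot as the black one, its slot's mouth along its own x axis. It may point any way except within about 40 degrees of straight away from the robot (world +x).
- hanger_seat (a point): Point on the stem's axis at the top face of the hanger's round plate (50 mm diameter, 6 mm thick), 85 mm above the bench; z points up the stem. The stem, 6 mm diameter, rises 131 mm from here to the hook. First disc's centre: 7 mm above this point; the new one belongs on it, centre 21 mm above. The hanger swings freely to all sides like a pendulum, but does not turn about its stem.
- stand: Heavy fixed bench stand; origin on the bench straight below the hanging hanger, z up. Its foot and arm lie along a line 24 degrees left of its x axis: grey foot plate 250 by 90 mm, 12 mm thick, from 45 mm before the origin to 205 mm behind it; a 14 mm upright 170 mm behind, 0.36 m high; arm rod over the hanger at 0.325 m, the lamp neck (39 mm wide) below its end down to 0.28 m.
- paint_jar: White paint jar with a blue cap, 42 mm diameter, 52 mm high, bystander; origin at its underside.
- pen_cup: Cup cut from a gourd with pens in it, 70 mm diameter, 85 mm high (pens to 150 mm), bystander; origin at its underside.
- burr_block: Wooden block of upright burrs, 85 by 150 mm, 22 mm high with burrs to about 50 mm, bystander; origin at its underside.
- hanger_hook (a point): Top of the hanger's hook, 151 mm above the plate, where it hangs in a 19 mm oval link from the screw eye of the gourd lamp neck: the hanger with its discs swings about here, so a sideways push of about 1 N moves the plate some 3 cm; swings die out in a few seconds.
There are look-alikes about, which are no part of the job. There is more than one size of the part that bears disc_low_center; the job needs the smaller. There is more than one size of the part that bears disc_new_center; the job needs the larger.

How it is judged:
At the end, for the whole second after the job is handed in: New disc flat on the first disc (centre 18-24 mm above the plate), both centred on the stem within 6 mm, tilted under 0.1 rad, slots at least 70 degrees apart, first disc still on the plate, both at rest (under 30 mm/s) (horizontal distance between each of disc_new_center, disc_low_center and hanger_seat below 0.006 m and z of disc_new_center in the frame of hanger_seat between 0.018 and 0.024 m and angle between each of disc_new_center, disc_low_center's own z axis and vertical below 0.1 rad and z of disc_low_center in the frame of hanger_seat below 0.01 m and x of disc_new_slot in the frame of disc_low_center below 0.01 m and linear speed of each of disc_new, disc_low below 0.03 m/s); the robot touches nothing.
It fails at once if the disc is dropped onto the hanger (falling freely faster than 0.4 m/s over the first disc) (horizontal distance between disc_new_center and hanger_seat below 0.03 m and linear speed of disc_new above 0.4 m/s and contact force between the fingers and disc_new below 0.1 N).
It fails at once if the paint jar is moved more than 30 mm (distance of paint_jar from where it was at the start of the episode above 0.03 m).
It fails at once if the pen cup is moved more than 30 mm (distance of pen_cup from where it was at the start of the episode above 0.03 m).
It fails at once if the burr block is moved more than 30 mm (distance of burr_block from where it was at the start of the episode above 0.03 m).
It also fails if it takes over 53 s, if anything falls off the work surface, if the arm or the gripper's body presses on something with over 40 N, if the wrist force passes 120 N, or if a joint passes its speed limit or range.

ROBOT

A 7-joint arm with a two-finger parallel gripper is mounted at the origin on the work surface. World frame = base frame: x ahead of the robot, y to its left, z up, the work surface at z = 0. Lengths are in m, angles in rad, forces in N, time in s.
With the tool pointing down it reaches from about 0.35 to 0.9 m from the base axis. Payload 19.9 kg.
Tool frame: the origin (TCP) lies between the finger pads; the fingertips stand 19 mm ahead of it and the grasp point (between the pads) is the TCP; z points along the fingers, y is the direction in which the jaws open and shut (so a half turn about z gives the same grasp; the last joint's range is limited). The gripper opens to 94 mm and grips with 3 to 60 N. Pads are 16 mm wide; open, the fingers measure 119 mm over their backs; the gripper's body (75 mm by 177 mm) begins 78 mm behind the grasp point.
Start: joints at [-1.284, 0.417, -0.01, 1.614, 0.005, 1.111, -0.053], TCP at [0.201, 0.592, 0.199] pointing down, gripper open.
Joint ranges: [-2.81, 2.81], [-0.39, 2.02], [-1.27, 1.25], [0.06, 2.57], [-1.19, 4.33], [0.19, 2], [-2.82, 2.82]. Speed limits (rad/s): [1.89, 1.89, 2.39, 2.39, 3.01, 3.01, 3.01].

INTERFACE

Orientations are given as a 3x3 rotation matrix whose columns are the frame's x, y, z axes.
In Python, from rig import robot gives the robot as it stands. Calls block until the motion is done:
- robot.move_ptp(position, orientation): joint-space move of the TCP to a pose.
- robot.move_linear(position, velocity=0.15, frame=None, threshold=None): straight line of the TCP; frame=None keeps the orientation; velocity is the mean speed in m/s. With threshold (N) it stops when the force on the tool has changed by that much, and returns True; else False.
- robot.goto_joints(angles): joint-space move.
- robot.gripper_to(opening): finger opening in m; the grip force is fixed at half the most; returns when the fingers have stopped.
- robot.pause(seconds).
- robot.ik(position, orientation): joint angles nearest the present ones, or None.
- robot.get_state(): the state.
- robot.grab_frame(name): name is "scene" or "top" or "wrist"; returns the picture (480x640x3 uint8, red, green, blue); there is no depth.
- robot.camera_info(name): a dict with "fx", "fy", "cx", "cy" (pixels), "dist" ([k1, k2, p1, p2, k3] as OpenCV has them; the pictures are not rectified), "rvec" (rotation vector, rad) and "tvec" (3), from world to camera coordinates, as OpenCV has them. Camera axes: x right, y down, z forward; pixel columns grow to the right and rows downward; lengths in m; the calibration is good to about 2 mm. A picture is of the moment at which its call begins: read the wrist's pose just before it. camera_info takes no time and is no camera call; for the wrist camera it gives the pose at the moment of the call.
A pose or a line that the arm cannot do raises robot.PlanningError and nothing moves.
- robot.sign_off(): hands the job in, once; it reports no verdict.
The state is a dict: "time": time; "qpos": joint angles; "joint_vel": joint speeds; "effort": joint torques, N m; "ee_pos": TCP position; "tool_rot": TCP orientation; "force": force on the tool from outside, world axes, zero at the start; "moment": the same for the moment, N m; "opening": finger opening in m.
Only numpy, scipy, OpenCV 4.12 (cv2) and the standard library are available. Lean on these libraries where they do the work, as an engineer would, in place of code of your own. Each camera call takes 0.05 s, during which the arm holds its last target.

## Working session

There is one attempt and no reset: what is moved stays moved. The work goes in short steps, each a Python script; the robot and the scene stay as the last script left them, time stands still between calls to the robot, and variables do not carry over. Pictures are saved under pics/ and viewed, and the job is handed in when it is done.

```bash
ls; mkdir -p pics; python3 - <<'E'
from rig import robot
import cv2
for n in ["scene","top","wrist"]:
    i=robot.camera_info(n); print(n,i)
    cv2.imwrite(f"pics/{n}0.png",robot.grab_frame(n)[:,:,::-1])
print(robot.get_state())
E
```

```text
pics
scene {'fx': 446.7090662504881, 'fy': 446.7090662504881, 'cx': 313.86676009194645, 'cy': 241.62769367251386, 'dist': array([-0.09020498,  0.        ,  0.        ,  0.        ,  0.        ]), 'rvec': array([ 1.60198684,  1.915864  , -0.80881328]), 'tvec': array([ 0.14514835, -0.30071033,  1.52323123])}
top {'fx': 595.7719111298353, 'fy': 595.7719111298353, 'cx': 322.24904528738097, 'cy': 235.6425150572152, 'dist': array([0.03060178, 0.        , 0.        , 0.        , 0.        ]), 'rvec': array([ 2.19196293, -2.01241424,  0.20583371]), 'tvec': array([-0.09852826,  0.62078514,  1.26372571])}
wrist {'fx': 364.4226210555232, 'fy': 364.4226210555232, 'cx': 319.8502248586065, 'cy': 237.04134470005314, 'dist': array([-0.03164666,  0.        ,  0.        ,  0.        ,  0.        ]), 'rvec': array([-2.37188931, -1.70244818, -0.22106684]), 'tvec': array([-0.62429558, -0.02743291,  0.39102077])}
{'time': 0.15, 'qpos': array([-1.284477  ,  0.41783313, -0.0103075 ,  1.61400042,  0.00467257,
        1.11073565, -0.05299028]), 'joint_vel': array([-0.00127402, -0.00120647, -0.00088396, -0.00215161,  0.00034655,
       -0.00227358,  0.00130755]), 'effort': array([ 6.59124817e-04, -8.51521254e+01,  6.38937950e-01, -4.26128840e+01,
       -4.88606351e-02,  1.70207309e-02,  1.13576145e-04]), 'ee_pos': array([0.20114098, 0.59143984, 0.19838622]), 'tool_rot': array([[-9.46749681e-01,  3.21970458e-01, -2.56328831e-04],
       [ 3.21970556e-01,  9.46749238e-01, -9.17363922e-04],
       [-5.26849572e-05, -9.51044337e-04, -9.99999546e-01]]), 'force': array([ 0.27804557, -0.12589536,  0.27406713]), 'moment': array([-0.03770844, -0.03930657,  0.00477044]), 'opening': 0.09451002269485227}
```

View pics/scene0.png

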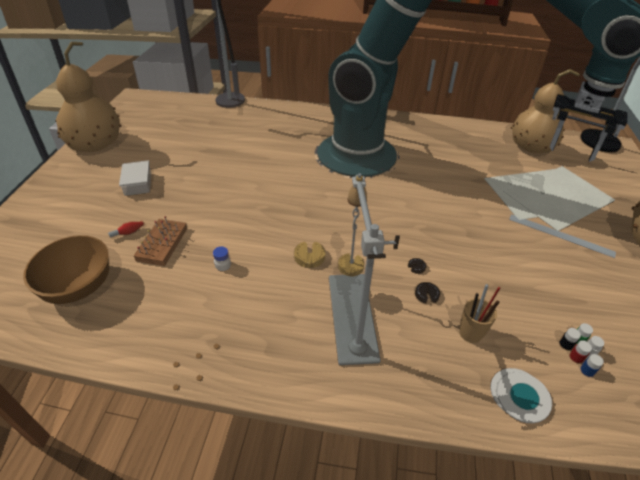

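View pics/top0.png

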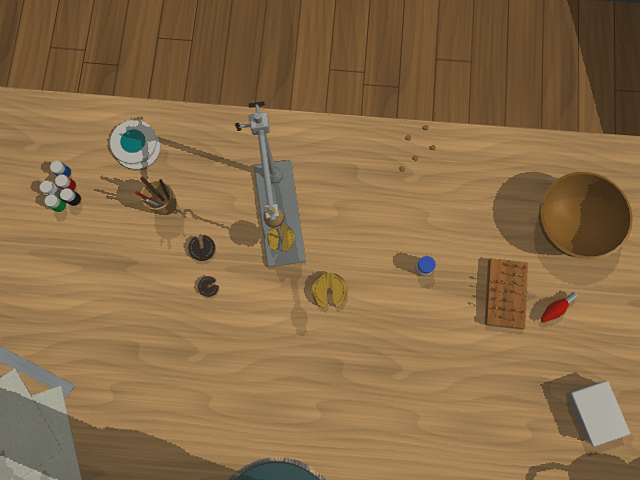

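View pics/wrist0.png

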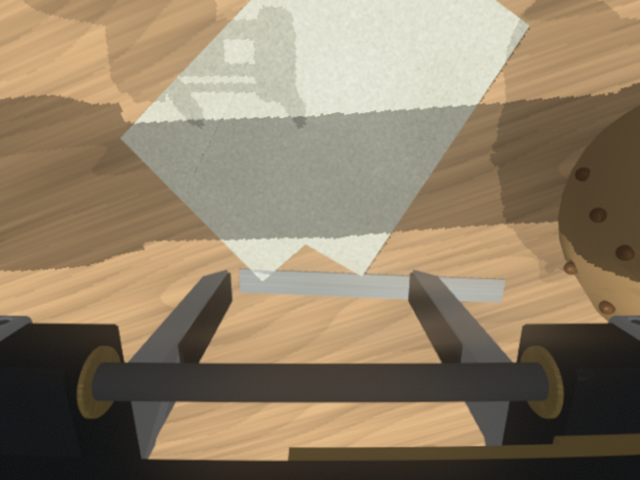

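The top view shows the larger black disc at about (201,247) and the small decoy at (207,286). The hanger's brass disc is at (281,238), and the decoy brass disc lies on the bench at (330,290). I'll enlarge these areas.

```bash
cat > h.py <<'E'
import numpy as np, cv2
def unproj(ci,uv,z):
    K=np.array([[ci['fx'],0,ci['cx']],[0,ci['fy'],ci['cy']],[0,0,1.]])
    p=cv2.undistortPoints(np.array(uv,float).reshape(-1,1,2),K,ci['dist']).reshape(-1,2)
    R=cv2.Rodrigues(ci['rvec'])[0]; C=-R.T@ci['tvec']
    d=np.c_[p,np.ones(len(p))]@R
    return C+d*((z-C[2])/d[:,2])[:,None]
def proj(ci,P):
    K=np.array([[ci['fx'],0,ci['cx']],[0,ci['fy'],ci['cy']],[0,0,1.]])
    return cv2.projectPoints(np.array(P,float).reshape(-1,1,3),ci['rvec'],ci['tvec'],K,ci['dist'])[0].reshape(-1,2)
E
python3 - <<'E'
from rig import robot
import cv2,numpy as np
from h import *
im=cv2.imread('pics/top0.png')
a=im[225:305,175:255]; b=im[200:280,240:320]
cv2.imwrite('pics/topz.png',np.hstack([cv2.resize(x,(400,400),interpolation=2) for x in(a,b)]))
im=cv2.imread('pics/scene0.png')
a=im[170:320,300:450]
cv2.imwrite('pics/scz.png',cv2.resize(a,(600,600),interpolation=2))
ci=robot.camera_info('top')
print(unproj(ci,[[201,247],[207,286]],0.014)); print(unproj(ci,[[281,238]],.099))
print(unproj(ci,[[427,265]],.052),unproj(ci,[[165,200]],.085))
for n in('top','scene'):
    c=robot.camera_info(n);R=cv2.Rodrigues(c['rvec'])[0];print(-R.T@c['tvec'])
E
```

```text
[[0.58738557 0.23266626 0.014     ]
 [0.49877072 0.2074181  0.014     ]]
[[0.60696439 0.04273697 0.099     ]]
[[ 0.58290181 -0.28293046  0.052     ]] [[0.67388416 0.3096609  0.085     ]]
[ 0.35117464 -0.07673946  1.36487073]
[1.31425329 0.07632685 0.83584724]
```

View pics/topz.png

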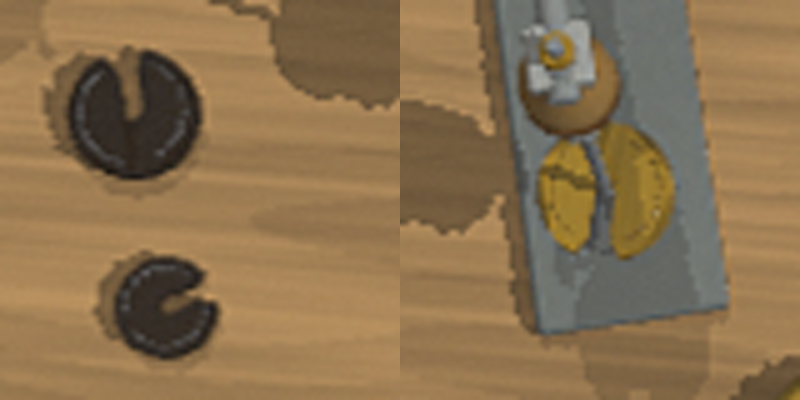

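View pics/scz.png

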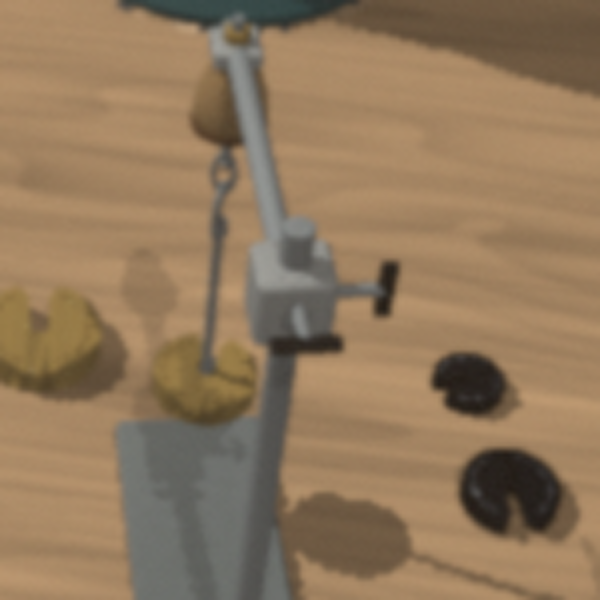

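```bash
python3 - <<'E'
from rig import robot
import cv2,numpy as np
from h import *
np.set_printoptions(precision=4,suppress=True)
c=robot.camera_info('wrist');s=robot.get_state()
R=cv2.Rodrigues(c['rvec'])[0];C=-R.T@c['tvec'];T=s['tool_rot']
print('cam in tool',T.T@(C-s['ee_pos']),'\n',T.T@R.T)
ci=robot.camera_info('top')
# black slot direction
p=unproj(ci,[[175+134/5,225+115/5],[175+130/5,225+105/5],[175+128/5,225+60/5]],0.014);print(p, p[2]-p[0])
q=unproj(ci,[[240+(605-400)/5,200+190/5],[240+(605-400)/5,200+250/5]],0.099);print(q)
def ori(yaw,a,flip=1):
    x=np.array([np.cos(yaw),np.sin(yaw),0]);z=np.sin(a)*x-np.cos(a)*np.array([0,0,1.])
    y=flip*np.cross([0,0,1.],x);return np.c_[np.cross(y,z),y,z]
for pos in ([.587,.233,.02],[.607,.043,.13],[.50,.04,.13],[.5,.1,.3]):
  for a in (.6,.7,.8):
    for f in (1,-1):
      for yaw in (-.3,0,.3):
        q=robot.ik(pos,ori(yaw,a,f)); print(pos,a,f,yaw,q)
E
```

```text
cam in tool [ 0.0757  0.0002 -0.1851] 
 [[ 0.0018 -0.966  -0.2585]
 [ 1.      0.0021 -0.0007]
 [ 0.0012 -0.2585  0.966 ]]
[[0.5852 0.2305 0.014 ]
 [0.5897 0.233  0.014 ]
 [0.6107 0.2366 0.014 ]] [0.0255 0.0061 0.    ]
[[0.607  0.0427 0.099 ]
 [0.5806 0.0401 0.099 ]]
[0.587, 0.233, 0.02] 0.6 1 -0.3 [-1.1218  0.6404  0.5378  2.0873  0.8993  0.2485 -0.3091]
[0.587, 0.233, 0.02] 0.6 1 0 [-0.2849  0.554  -0.3699  2.153   1.7371  0.4985 -0.6   ]
[0.587, 0.233, 0.02] 0.6 1 0.3 [ 0.3996  0.8394 -1.0859  2.1796  1.9298  0.7371 -0.1466]
[0.587, 0.233, 0.02] 0.6 -1 -0.3 [-1.4876  0.9333  1.0662  2.096  -1.1109  0.2836 -1.6157]
[0.587, 0.233, 0.02] 0.6 -1 0 [-0.7393  0.5321  0.1648  2.1683  1.7857  0.2562  2.3661]
[0.587, 0.233, 0.02] 0.6 -1 0.3 [-0.3171  0.5132 -0.1894  2.2004  2.3037  0.2424  2.2952]
[0.587, 0.233, 0.02] 0.7 1 -0.3 [-1.2806  0.7223  0.6763  2.1286  1.2149  0.2029 -0.7183]
[0.587, 0.233, 0.02] 0.7 1 0 [-0.0156  0.6794 -0.7289  2.1978  1.9605  0.7965 -0.7128]
[0.587, 0.233, 0.02] 0.7 1 0.3 [ 0.4072  0.879  -1.0862  2.2415  2.1619  0.8122 -0.3297]
[0.587, 0.233, 0.02] 0.7 -1 -0.3
[... 4371 characters left out ...]
48  0.5033  0.6123 -2.7026]
[0.5, 0.1, 0.3] 0.7 -1 0 [-0.0642 -0.2405 -0.3193  2.2825  0.4072  0.4662 -2.2778]
[0.5, 0.1, 0.3] 0.7 -1 0.3 [-0.4754 -0.2745  0.206   2.3063  0.0699  0.4051 -1.5816]
[0.5, 0.1, 0.3] 0.8 1 -0.3 [-1.1151 -0.2034  0.3948  2.3031  1.0738  0.8604 -0.114 ]
[0.5, 0.1, 0.3] 0.8 1 0 [-1.041  -0.3378  0.4498  2.3785  1.0824  0.6144  0.2285]
[0.5, 0.1, 0.3] 0.8 1 0.3 [-0.8541 -0.3759  0.5012  2.3903  0.6036  0.325   1.0631]
[0.5, 0.1, 0.3] 0.8 -1 -0.3 [ 0.7221 -0.3609 -1.1312  2.2647  0.4673  0.4759 -2.7132]
[0.5, 0.1, 0.3] 0.8 -1 0 [ 0.2711 -0.2992 -0.6132  2.3488  0.3575  0.3042 -2.2602]
[0.5, 0.1, 0.3] 0.8 -1 0.3 [-0.3826 -0.2966  0.1335  2.3801 -0.0206  0.2567 -1.4915]
```

```bash
cat >> h.py <<'E'
def ori(yaw,a,flip=-1):
    x=np.array([np.cos(yaw),np.sin(yaw),0]);z=np.sin(a)*x-np.cos(a)*np.array([0,0,1.])
    y=flip*np.cross([0,0,1.],x);return np.c_[np.cross(y,z),y,z]
def ci_save(robot,n,f):
    ci=robot.camera_info(n); im=robot.grab_frame(n); cv2.imwrite(f'pics/{f}.png',im[:,:,::-1])
    np.savez(f'pics/{f}.npz',**{k:np.array(v) for k,v in ci.items()})
    return ci,im
def ld(f):
    d=np.load(f'pics/{f}.npz'); return {k:d[k] for k in d}
E
python3 - <<'E'
from rig import robot
from h import *
np.set_printoptions(precision=3,suppress=True)
for p,a in (([.45,.14,.27],.6),([.45,.14,.3],.5),([.45,.14,.3],.4)):
    q=robot.ik(p,ori(.1,a)); print(q)
    if q is not None: break
robot.move_ptp(p,ori(.1,a)); robot.pause(.2)
ci_save(robot,'wrist','w1'); s=robot.get_state();print(s['time'],s['ee_pos'],s['qpos'])
E
```

```text
[-0.381 -0.256 -0.136  2.323  0.388  0.551 -2.271]
2.3917 [0.45 0.14 0.27] [-0.382 -0.256 -0.136  2.323  0.388  0.551 -2.271]
```

View pics/w1.png

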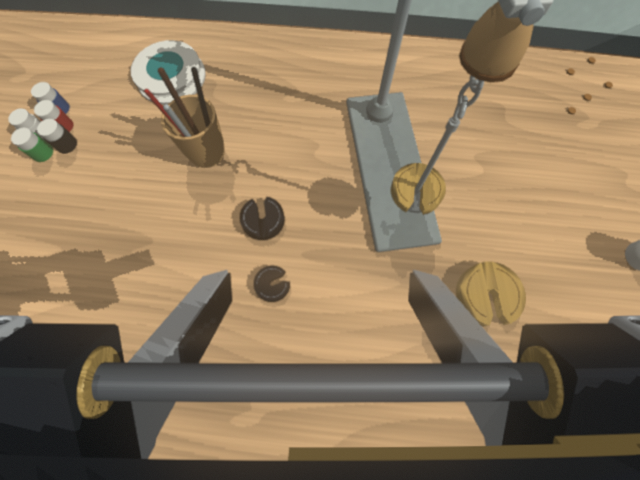

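```bash
python3 - <<'E'
from h import *
im=cv2.imread('pics/w1.png')
a=im[190:250,230:290]; b=im[150:220,385:455]
cv2.imwrite('pics/w1z.png',np.hstack([cv2.resize(x,(400,400),interpolation=2) for x in(a,b)]))
E
```

```text
(no output)
```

View pics/w1z.png

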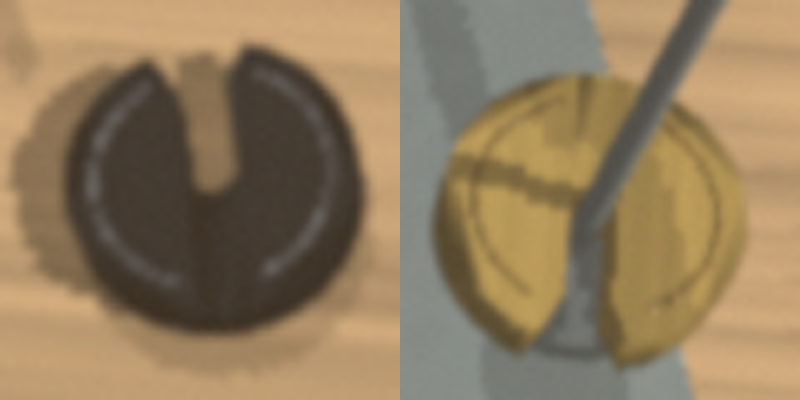

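```bash
cat >> h.py <<'E'
from scipy.optimize import minimize
def outline():
    w=np.arcsin(10/30)
    t=np.linspace(w,2*np.pi-w,60)
    rim=np.c_[30*np.cos(t),30*np.sin(t)]
    e=np.linspace(-np.pi/2,-3*np.pi/2,12)
    end=np.c_[1.5+5*np.cos(e),5*np.sin(e)]
    return np.vstack([rim,[[20,-5]],end,[[20,5]]])/1000
O=outline()
def render(ci,x,y,yaw,z0,z1,crop,s=8):
    u0,v0,u1,v1=crop; m=np.zeros(((v1-v0)*s,(u1-u0)*s),np.uint8)
    c,sn=np.cos(yaw),np.sin(yaw); P=O@np.array([[c,sn],[-sn,c]])+[x,y]
    for z in np.linspace(z0,z1,6):
        uv=proj(ci,np.c_[P,np.full(len(P),z)])
        cv2.fillPoly(m,[np.round((uv-[u0,v0]+.5)*s).astype(np.int32)],255)
    return cv2.resize(m,(u1-u0,v1-v0),interpolation=cv2.INTER_AREA)/255.
def fit(ci,mask,crop,x0,z0,z1):
    u0,v0,u1,v1=crop; t=mask[v0:v1,u0:u1].astype(float)
    f=lambda p:np.abs(render(ci,p[0],p[1],p[2],z0,z1,crop)-t).sum()/t.sum()
    sim=np.array([x0]+[np.array(x0)+d for d in ([.006,0,0],[0,.006,0],[0,0,.3])])
    r=minimize(f,x0,method='Nelder-Mead',options=dict(initial_simplex=sim,xatol=1e-5,fatol=1e-5))
    return r.x,r.fun
E
python3 - <<'E'
from rig import robot
from h import *
np.set_printoptions(precision=4,suppress=True)
for f,ci,cb,cy in (('w1',ld('w1'),(230,185,295,250),(385,150,455,225)),('top0',robot.camera_info('top'),(175,225,225,268),(258,215,305,262))):
    im=cv2.imread(f'pics/{f}.png').astype(int); h=cv2.cvtColor(im.astype(np.uint8),cv2.COLOR_BGR2HSV)
    blk=im.max(2)<85
    yel=(h[...,1]>125)&(h[...,0]>18)&(h[...,0]<32)
    cv2.imwrite(f'pics/m_{f}.png',np.hstack([cv2.resize((m[c[1]:c[3],c[0]:c[2]]*255).astype(np.uint8),(400,400),interpolation=0) for m,c in((blk,cb),(yel,cy))]))
    print(f,fit(ci,blk,cb,[.587,.233,.2],0,.014))
    print(f,fit(ci,yel,cy,[.607,.043,3.2],.085,.099))
E
```

```text
w1 (array([0.5868, 0.2338, 0.2945]), np.float64(0.18883662286019107))
w1 (array([0.6084, 0.0431, 3.0186]), np.float64(0.44271679239320116))
top0 (array([0.5878, 0.2338, 0.2423]), np.float64(0.06505659174238801))
top0 (array([0.6078, 0.0438, 3.0828]), np.float64(0.2152337858220211))
```

View pics/m_w1.png

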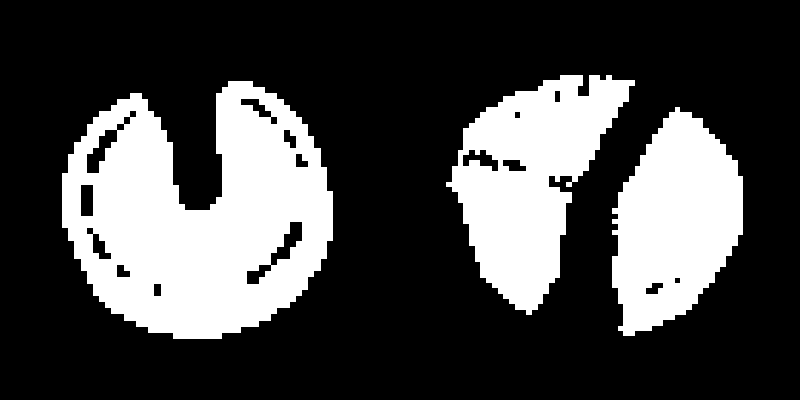

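View pics/m_top0.png

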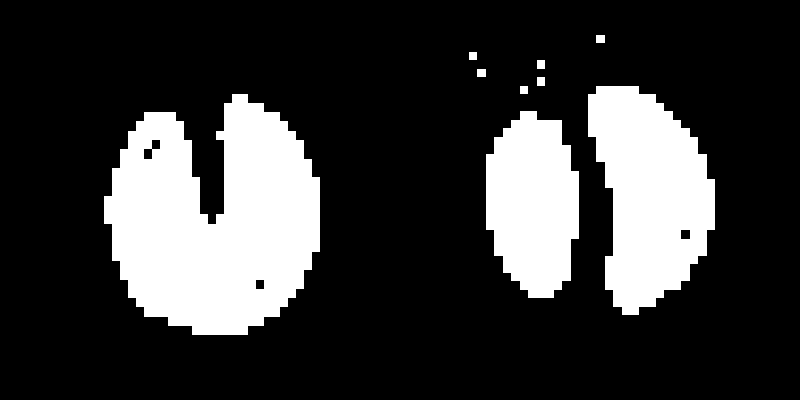

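```bash
python3 - <<'E'
from rig import robot
from h import *
ci=ld('w1'); im=cv2.imread('pics/w1.png')
R=cv2.Rodrigues(ci['rvec'])[0];C=-R.T@ci['tvec'];print(C,R[2])
out=[]
for p,c,z in(((.5868,.2338,.2945),(230,185,295,250),(0,.014)),((.6084,.0431,3.0186),(385,150,455,225),(.085,.099))):
    r=render(ci,*p,*z,c); a=im[c[1]:c[3],c[0]:c[2]].copy(); a[...,1]=np.clip(a[...,1]+r*100,0,255)
    out.append(cv2.resize(a,(400,400),interpolation=0))
cv2.imwrite('pics/ov1.png',np.hstack(out))
E
```

```text
[0.40701175 0.13642282 0.46501434] [ 0.32874097  0.032819   -0.94384972]
```

View pics/ov1.png

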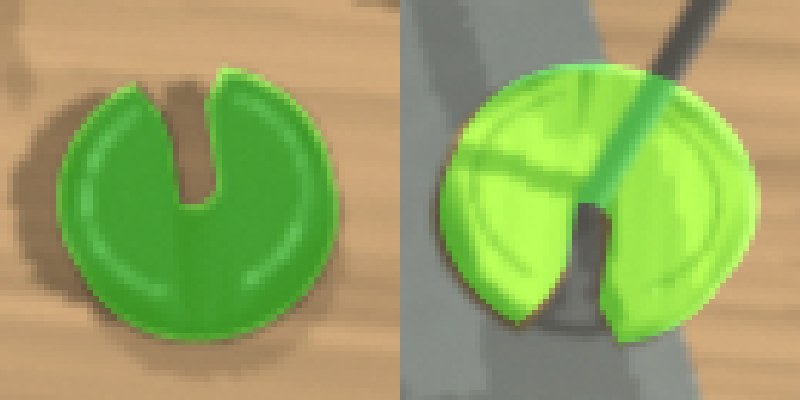

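The overlays match. The black disc is at (0.587, 0.234) with yaw about 0.27. The brass disc and stem are at (0.608, 0.0435), with the brass slot pointing at about 3.05 rad, towards the robot. I'll grasp with the tool tilted so the stem clears the gripper body.

```bash
cat >> h.py <<'E'
def tcp(center,yaw,a=.6,L=.015,v=.004):
    R=ori(yaw,a); return np.array(center)-L*R[:,2]+v*R[:,0], R   # flip -1: tool x = p (up-forward)
E
python3 - <<'E'
from rig import robot
from h import *
np.set_printoptions(precision=3,suppress=True)
p,R=tcp([.587,.2338,.007],.27); print(p,R[:,0],R[:,2])
print(robot.ik(p-.09*R[:,2],R),robot.ik(p,R))
for yaw in (-.8,-.5,-.3,-.1,.1,.3,.5,.8):
    x=np.array([np.cos(yaw),np.sin(yaw),0])
    print(yaw,*[robot.ik(*tcp(np.array([.608,.0435,.113])-b*x,yaw)) for b in(.06,0)])
robot.move_ptp(p-.09*R[:,2],R)
s=robot.get_state();print(s['time'],s['ee_pos'],s['qpos'])
ci_save(robot,'wrist','w2')
E
```

```text
[0.582 0.232 0.022] [0.795 0.22  0.565] [ 0.544  0.151 -0.825]
None [-0.958  0.57   0.545  2.229  3.721  0.211  0.665]
-0.8 [-1.446  0.679  1.174  2.09  -0.108  0.529 -2.724] [-1.255  0.642  1.071  2.042 -0.021  0.487 -2.713]
-0.5 [-1.372  0.433  1.055  2.245  0.327  0.309 -2.797] [-1.134  0.454  0.917  2.155  0.287  0.29  -2.675]
-0.3 [-1.249  0.299  0.963  2.322  0.621  0.195 -2.823] [-0.948  0.343  0.74   2.207  0.517  0.192 -2.653]
-0.1 None None
0.1 None [ 0.522  0.317 -0.734  2.212  1.247  0.234 -2.76 ]
0.3 [ 1.083  0.389 -1.208  2.31   1.131  0.208 -2.324] [ 0.891  0.464 -1.086  2.189  1.166  0.273 -2.366]
0.5 [ 0.918  0.312 -0.879  2.256 -0.497  0.207 -0.482] [ 0.952  0.499 -1.077  2.148  0.607  0.237 -1.575]
0.8 [ 1.139  0.526 -1.073  2.117 -0.105  0.411 -0.471] [ 1.006  0.59  -1.077  2.05   0.127  0.387 -0.764]Traceback (most recent call last):
  File "<stdin>", line 9, in <module>
rig.PlanningError: the arm cannot take that pose within its joint ranges
```

```bash
python3 - <<'E'
s=open('h.py').read()
i=s.index('def tcp(')
s=s[:i]+'''def tcp(center,yaw,a=.7,flip=1,L=.015,v=.004):
    R=ori(yaw,a,flip); p=np.cross(np.array([-np.sin(yaw),np.cos(yaw),0]),R[:,2])*-1
    return np.array(center)-L*R[:,2]+v*p, R
'''
open('h.py','w').write(s)
E
python3 - <<'E'
from rig import robot
from h import *
np.set_printoptions(precision=2,suppress=True)
for a in (.6,.7,.8):
  for f in (1,-1):
    print('a',a,f)
    p,R=tcp([.587,.2338,.007],.27,a,f)
    for q in (p,p-.05*R[:,2],p+[0,0,.08],p+[0,0,.15]): print('  g',robot.ik(q,R))
    for yaw in (-1.1,-.8,-.5,.5,.8,1.1):
      x=np.array([np.cos(yaw),np.sin(yaw),0])
      print('  ',yaw,*[robot.ik(*tcp(np.array([.608,.0435,.113])-b*x,yaw,a,f)) for b in(.06,0)])
E
```

```text
a 0.6 1
  g [-0.18  0.53 -0.37  2.2   2.1   0.32 -0.64]
  g [-0.35  0.38 -0.19  2.27  1.98  0.22 -0.59]
  g [ 0.13  0.42 -0.73  2.17  1.52  0.39 -0.01]
  g [ 0.44  0.38 -1.08  2.12  1.2   0.5   0.33]
   -1.1 [-0.71  0.47  0.19  1.89  0.65  0.95 -0.5 ] [-0.66  0.48  0.26  1.89  0.64  0.88 -0.4 ]
   -0.8 [-0.71  0.36  0.19  2.07  0.81  0.75 -0.39] [-0.66  0.39  0.26  2.03  0.79  0.67 -0.27]
   -0.5 [-0.7   0.25  0.24  2.23  0.98  0.52 -0.24] [-0.65  0.32  0.32  2.14  0.91  0.45 -0.08]
   0.5 [ 0.92  0.31 -0.88  2.26 -0.5   0.21  2.66] [ 0.95  0.5  -1.08  2.15  0.61  0.24  1.57]
   0.8 [ 0.1   0.3   0.18  2.15 -1.06  0.66 -2.8 ] [ 1.01  0.59 -1.08  2.05  0.13  0.39  2.38]
   1.1 [ 0.07  0.42  0.28  1.98 -0.95  0.92 -2.62] [ 0.13  0.43  0.08  1.95 -0.9   0.82 -2.76]
a 0.6 -1
  g [-0.96  0.57  0.55  2.23  3.72  0.21  0.66]
  g [-1.28  0.56  0.92  2.29  4.26  0.29  0.07]
  g None
  g [-0.4   0.2  -0.11  2.14  0.64  0.26 -2.37]
   -1.1 [ 0.23  0.75 -1.09  1.85  1.22  1.47  2.29] [ 0.33  0.75 -1.09  1.85  1.26  1.43  2.37]
   -0.8 [-1.45  0.68  1.17  2.09 -0.11  0.53 -2.72] [-1.25  0.64  1.0
[... 2606 characters left out ...]
  0.9   2.44  3.47  0.55  0.74]
  g [-1.3   0.54  0.91  2.35  3.56  0.39  0.74]
  g [-1.49  0.38  1.12  2.32  3.89  0.21  0.5 ]
   -1.1 [ 0.12  0.85 -1.09  1.86  1.37  1.68  2.14] [ 0.23  0.84 -1.09  1.87  1.43  1.63  2.22]
   -0.8 [ 0.2   0.7  -1.09  2.09  1.47  1.44  2.26] [ 0.31  0.72 -1.09  2.06  1.54  1.4   2.35]
   -0.5 [-0.43  0.3  -0.19  2.31  1.48  0.75  2.34] [-0.62  0.35  0.17  2.24  1.5   0.58  2.4 ]
   0.5 [ 1.1   0.41 -0.98  2.37  4.33  0.2   1.1 ] [ 0.78  0.4  -0.74  2.27  4.25  0.22  1.07]
   0.8 [ 1.25  0.61 -1.07  2.19 -0.63  0.33  0.17] [ 1.11  0.66 -1.07  2.13 -0.5   0.25 -0.04]
   1.1 [ 1.23  0.78 -1.08  1.97 -0.21  0.62  0.04] [ 1.11  0.78 -1.08  1.96 -0.2   0.54 -0.05]
```

```bash
python3 - <<'E'
from rig import robot
from h import *
np.set_printoptions(precision=3,suppress=True)
p,R=tcp([.587,.2338,.007],.27)
robot.move_ptp(p+[0,0,.15],R)
s=robot.get_state();print(s['time'],s['ee_pos'],s['qpos'])
robot.move_linear(p+[0,0,.05]-.02*R[:,2],velocity=.15)
robot.pause(.2)
ci_save(robot,'wrist','w2'); ci_save(robot,'scene','s2')
s=robot.get_state();print(s['time'],s['ee_pos'],s['qpos'],s['force'])
a=cv2.imread('pics/s2.png')[150:330,330:530]
cv2.imwrite('pics/s2z.png',cv2.resize(a,(660,594),interpolation=2))
E
```

```text
4.425 [0.581 0.232 0.171] [ 0.301  0.3   -0.909  2.202  1.493  0.384 -0.005]
5.45 [0.569 0.229 0.087] [ 0.252  0.505 -0.891  2.276  1.993  0.536 -0.445] [-0.899  0.269  0.003]
```

View pics/w2.png

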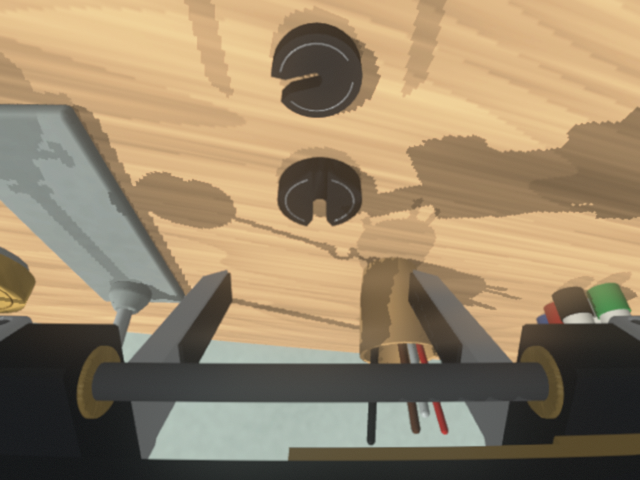

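View pics/s2z.png

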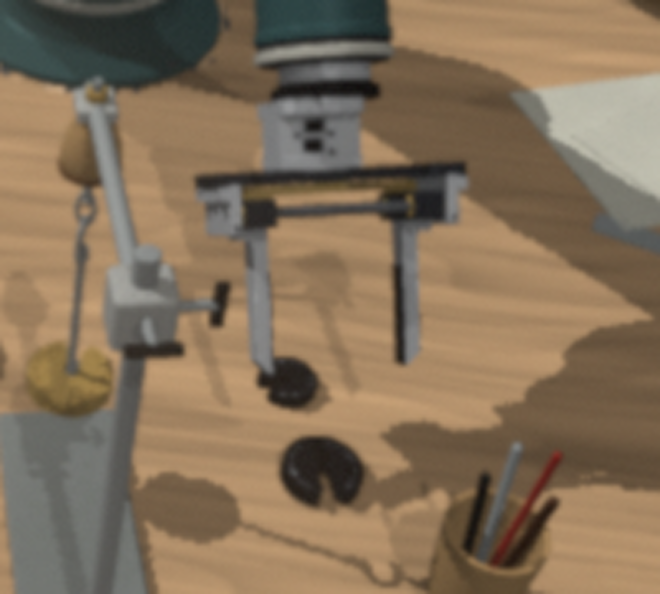

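The wrist view shows the black disc at (320,192) centred between the fingers, and the decoy is clear. I'll refine the fit, then grasp.

```bash
python3 - <<'E'
from rig import robot
from h import *
np.set_printoptions(precision=4,suppress=True)
im=cv2.imread('pics/w2.png').astype(int); c=(265,145,375,240)
for th in (85,100):
    x,f=fit(ld('w2'),im.max(2)<th,c,[.587,.2338,.27],0,.014); print(x,f)
E
```

```text
[0.5868 0.2341 0.2509] 0.1721973544734317
[0.5865 0.234  0.2466] 0.09766243017283395
```

```bash
python3 - <<'E'
from rig import robot
from h import *
np.set_printoptions(precision=4,suppress=True)
p,R=tcp([.5868,.234,.007],.25)
robot.move_linear(p+[0,0,.03],.12,R)
hit=robot.move_linear(p,.04,R,threshold=6)
robot.pause(.1); s=robot.get_state();print(hit,s['time'],s['ee_pos']-p,s['qpos'],s['force'])
if not hit:
    robot.gripper_to(.05); robot.pause(.2)
    s=robot.get_state();print(s['time'],s['opening'],s['ee_pos']-p,s['force'])
    robot.move_linear(p+[0,0,.06],.1); robot.pause(.2)
    s=robot.get_state();print(s['time'],s['opening'],s['force'],s['moment'],s['qpos'])
    ci_save(robot,'wrist','w3'); ci_save(robot,'scene','s3')
    a=cv2.imread('pics/s3.png')[150:330,330:530]
    cv2.imwrite('pics/s3z.png',cv2.resize(a,(660,594),interpolation=2))
E
```

```text
False 6.9167 [0.0001 0.     0.0003] [ 0.21    0.7107 -0.8593  2.2558  2.1831  0.6926 -0.5666] [-0.0203  0.5243  0.118 ]
7.9417 0.04997881083560412 [ 0. -0.  0.] [ 0.3055 -0.8867 -0.3503]
8.8917 0.05040853218649397 [ 0.1431 -0.526  -0.6077] [-0.1579  0.5703  0.0126] [ 0.2284  0.5386 -0.8761  2.2484  1.9823  0.5622 -0.441 ]
```

View pics/w3.png

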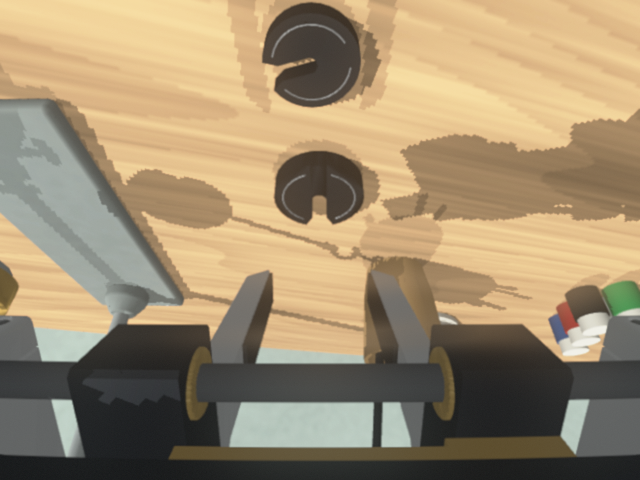

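View pics/s3z.png

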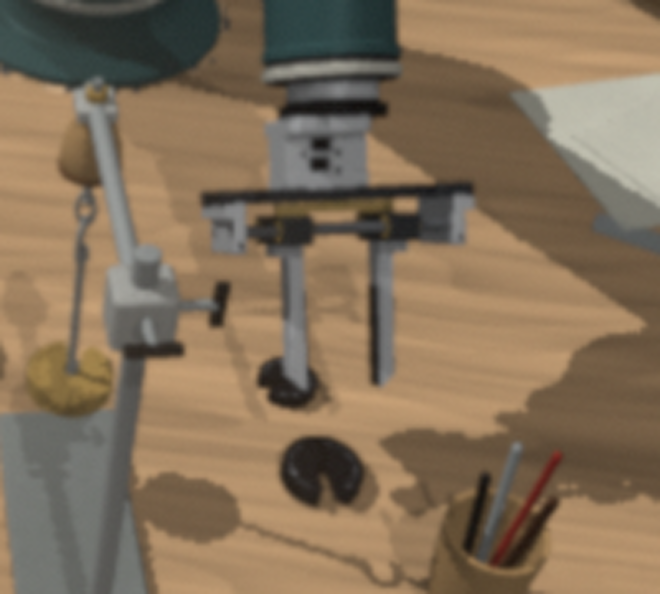

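```bash
python3 - <<'E'
from rig import robot
from h import *
np.set_printoptions(precision=4,suppress=True)
s=robot.get_state(); T=s['tool_rot'];P=s['ee_pos']; print(P,T)
im=cv2.imread('pics/s3.png'); z=cv2.resize(im[180:280,380:480],(600,600),interpolation=2)
wi=cv2.imread('pics/w3.png')
for y in (-.025,.025):
  for x in (-.008,.008):
    for q in (.019,-.03):
        w=P+T@[x,y,q]
        u=proj(ld('s3'),w)[0]; cv2.circle(z,tuple(int(v) for v in (u-[380,180]+.5)*6),3,(0,255,0) if x>0 else (0,0,255),-1)
        u=proj(ld('w3'),w)[0]; cv2.circle(wi,tuple(int(v) for v in u),3,(0,255,0)if x>0 else (0,0,255),-1)
cv2.imwrite('pics/t3.png',z);cv2.imwrite('pics/t3w.png',wi)
E
```

```text
[0.5802 0.2324 0.0805] [[-0.7416 -0.2474  0.6236]
 [-0.1892  0.9689  0.1595]
 [-0.6436  0.0003 -0.7653]]
```

View pics/t3.png

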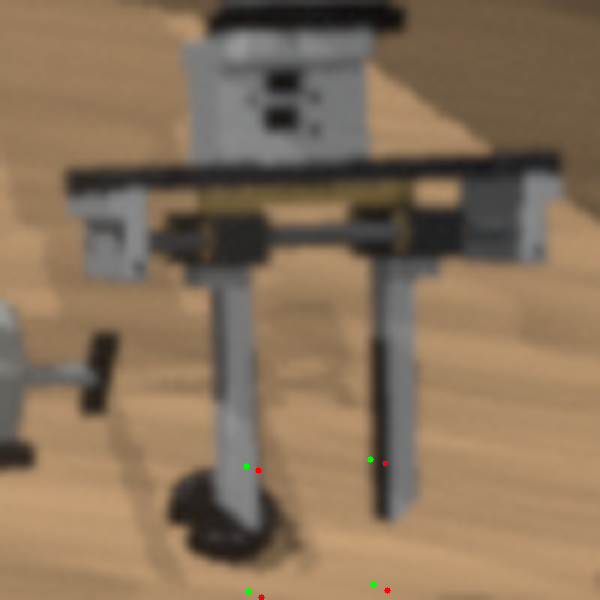

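View pics/t3w.png

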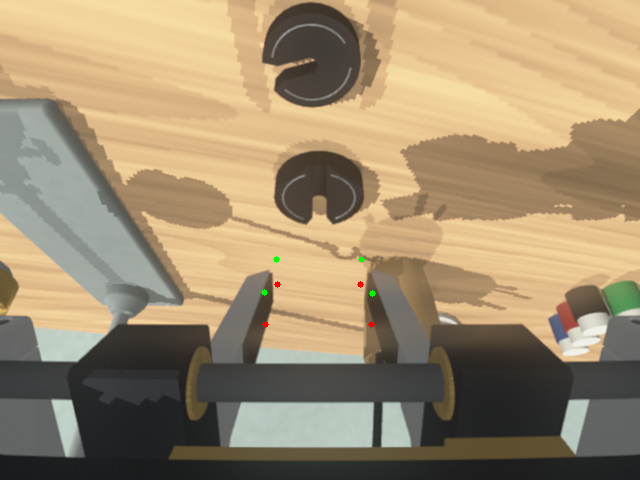

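The fingers closed without touching anything and the disc has not moved. The images show the fingertips about 20–25 mm short of where the stated TCP puts them. I'll measure this in the images, then confirm by touching the bench.

```bash
python3 - <<'E'
from rig import robot
from h import *
np.set_printoptions(precision=1,suppress=True)
s=robot.get_state(); T=s['tool_rot'];P=s['ee_pos']
for x in (-.008,.008):
  for q in (.019,.01,0,-.005,-.01,-.015): print(x,q,proj(ld('w3'),[P+T@[x,-.025,q],P+T@[x,.025,q]]).ravel(),proj(ld('s3'),[P+T@[x,-.025,q],P+T@[x,.025,q]]).ravel())
im=cv2.imread('pics/w3.png')
cv2.imwrite('pics/w3f.png',cv2.resize(im[250:350,220:420],(800,400),interpolation=2))
im=cv2.imread('pics/s3.png')
cv2.imwrite('pics/s3f.png',cv2.resize(im[220:280,400:480],(800,600),interpolation=2))
E
```

```text
-0.008 0.019 [277.2 284.5 360.2 284.7] [423.1 279.1 444.1 277.9]
-0.008 0.01 [275.4 290.5 361.9 290.6] [423.  275.2 444.1 274. ]
-0.008 0 [273.3 297.7 363.9 297.9] [422.9 270.9 444.  269.7]
-0.008 -0.005 [272.2 301.6 365.  301.7] [422.9 268.7 443.9 267.6]
-0.008 -0.01 [271.  305.7 366.2 305.8] [422.8 266.5 443.9 265.4]
-0.008 -0.015 [269.7 310.  367.4 310.1] [422.8 264.4 443.9 263.3]
0.008 0.019 [276.4 259.3 361.1 259.4] [421.  278.1 441.7 276.9]
0.008 0.01 [274.6 264.3 362.8 264.4] [420.9 274.3 441.7 273.1]
0.008 0 [272.4 270.4 364.9 270.5] [420.8 270.  441.6 268.9]
0.008 -0.005 [271.2 273.7 366.1 273.8] [420.8 267.9 441.5 266.7]
0.008 -0.01 [269.9 277.1 367.3 277.3] [420.7 265.7 441.5 264.6]
0.008 -0.015 [268.6 280.8 368.5 280.9] [420.7 263.6 441.5 262.5]
```

View pics/w3f.png

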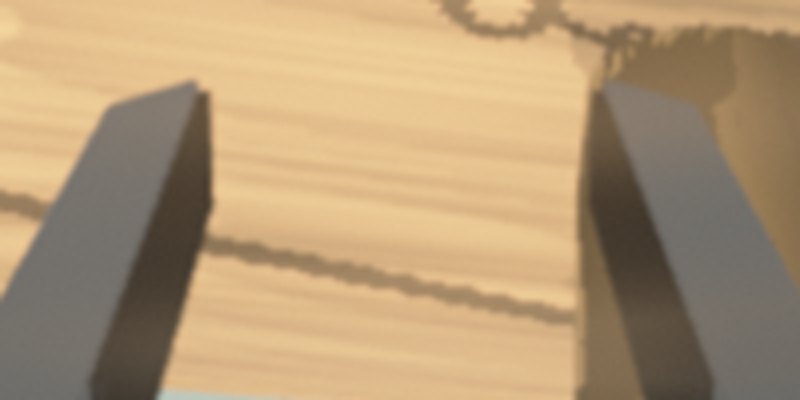

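View pics/s3f.png

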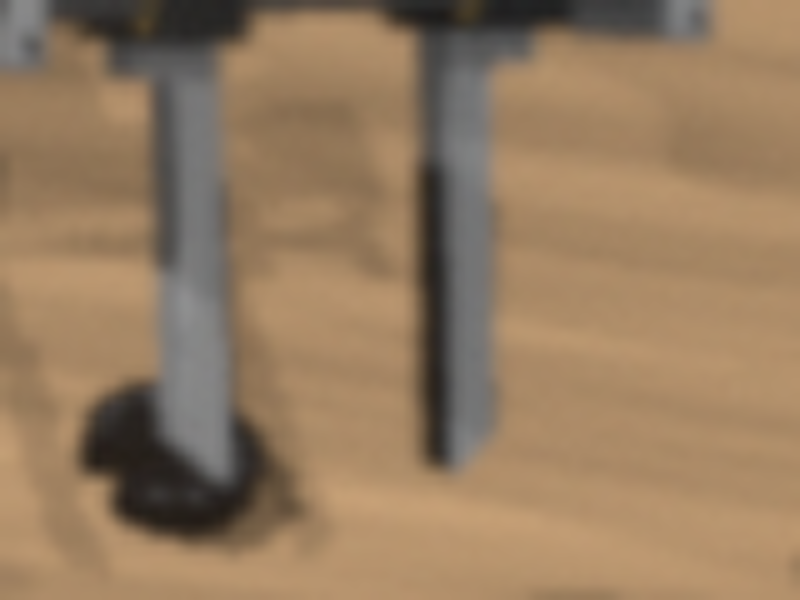

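Both cameras put the tips about 4 mm behind the TCP, where 19 mm ahead was stated, so the fingers are about 22.5 mm short. I'll open, touch the bench straddling the disc to confirm this, back off and grip.

```bash
python3 - <<'E'
from rig import robot
from h import *
np.set_printoptions(precision=4,suppress=True)
c=[.5868,.234,.007]
robot.gripper_to(.094)
p,R=tcp(c,.25,L=-.0075)
robot.move_linear(p+[0,0,.03],.12,R); robot.pause(.15)
f0=robot.get_state()['force']
hit=robot.move_linear(p+[0,0,.006],.05,R,threshold=5)
if not hit: hit=robot.move_linear(p-[0,0,.006],.015,R,threshold=4)
s=robot.get_state();print(hit,s['time'],s['ee_pos']-p,s['force']-f0,s['qpos'])
E
```

```text
True 11.7917 [ 0.0002  0.     -0.0037] [-2.3906 -1.6222  6.1604] [ 0.1954  0.7769 -0.8363  2.2216  2.2288  0.7165 -0.572 ]
```

```bash
python3 - <<'E'
from rig import robot
from h import *
np.set_printoptions(precision=4,suppress=True)
c=[.5868,.234,.007]
p,R=tcp(c,.25,L=-.0106)
robot.move_linear(p+[0,0,.003],.03,R); robot.move_linear(p,.03,R); robot.pause(.15)
s=robot.get_state();print(s['ee_pos']-p,s['force'])
robot.gripper_to(.05); robot.pause(.2)
s=robot.get_state();print(s['time'],s['opening'],s['ee_pos']-p,s['force'])
if s['opening']>.055:
    robot.move_linear(p+[0,0,.06],.08,R); robot.pause(.3)
    s=robot.get_state();print(s['time'],s['opening'],s['ee_pos']-p,s['force'],s['moment'],s['qpos'])
    ci_save(robot,'wrist','w4'); ci_save(robot,'scene','s4')
    a=cv2.imread('pics/s4.png')[180:300,380:500]
    cv2.imwrite('pics/s4z.png',cv2.resize(a,(600,600),interpolation=2))
E
```

```text
[-0.0001  0.     -0.0001] [-0.2618 -1.2067  0.0652]
13.35 0.05906444285735963 [ 0.0001 -0.0001 -0.    ] [ 0.6276 -1.6276  1.4886]
14.55 0.05895861181916639 [-0.0002  0.      0.0596] [ 0.3208 -0.5081 -4.1311] [-0.2546  1.1763 -0.0165] [ 0.2104  0.6084 -0.8546  2.2163  2.0373  0.5927 -0.4574]
```

View pics/w4.png

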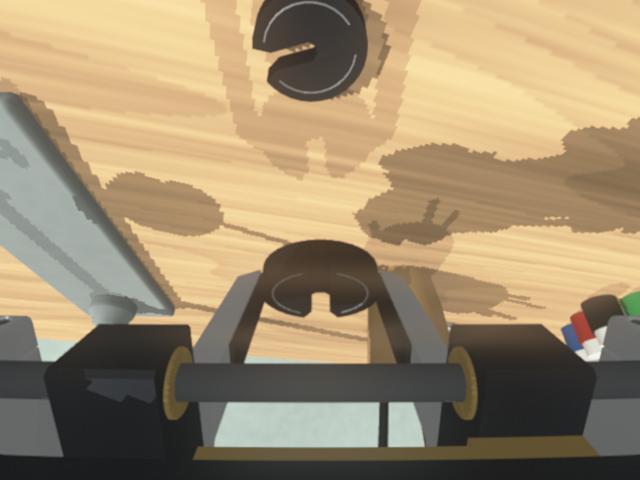

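View pics/s4z.png

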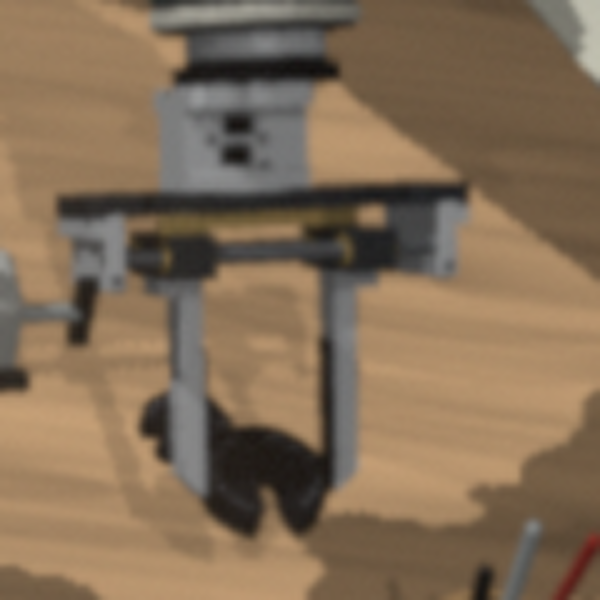

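Gripped at 0.059 m with a load of about 3 N, which is right for the disc. I'll check its pose in the hand (tilt and offset) by fitting it in both pictures.

```bash
cat >> h.py <<'E'
def rend3(ci,C,Rm,crop,s=6):
    u0,v0,u1,v1=crop; m=np.zeros(((v1-v0)*s,(u1-u0)*s),np.uint8)
    for z in np.linspace(-.007,.007,6):
        uv=proj(ci,np.c_[O,np.full(len(O),z)]@Rm.T+C)
        cv2.fillPoly(m,[np.round((uv-[u0,v0]+.5)*s).astype(np.int32)],255)
    return cv2.resize(m,(u1-u0,v1-v0),interpolation=cv2.INTER_AREA)/255.
E
cat > fit4.py <<'E'
from rig import robot
from h import *
import sys
np.set_printoptions(precision=4,suppress=True)
s=robot.get_state();P=s['ee_pos'];T=s['tool_rot']
yaw=.25
im=cv2.imread('pics/w4.png').astype(int); ci=ld('w4'); crop=(266,235,378,320)
u0,v0,u1,v1=crop
t=im[v0:v1,u0:u1]; t=((t.max(2)<90)).astype(float)
# ignore finger columns/rows: only score between fingers
from scipy.spatial.transform import Rotation as Rt
Rz=Rt.from_euler('z',yaw).as_matrix()
def pose(p):
    C=P+T@[p[0],p[3],p[1]]+0; Rm=Rz@Rt.from_euler('ZY',[p[4],p[2]]).as_matrix(); return C,Rm
W=np.ones_like(t); W[45:,:12]=0; W[45:,-12:]=0
f=lambda p:(W*np.abs(rend3(ci,*pose(p),crop)-t)).sum()/t.sum()
x0=[.004,-.0106,0,0,0]
d=[.004,.006,.15,.002,.05]
sim=np.array([x0]+[np.array(x0)+np.eye(5)[i]*d[i] for i in range(5)])
r=minimize(f,x0,method='Nelder-Mead',options=dict(initial_simplex=sim,xatol=1e-5,fatol=1e-5,maxiter=600))
print(f(x0),r.x,r.fun)
C,Rm=pose(r.x);print('centre',C,'nominal',P+T@[.004,0,-.0106])
out=[]
for p in (x0,r.x):
    a=cv2.imread('pics/w4.png')[v0:v1,u0:u1].copy(); a[...,1]=np.clip(a[...,1]+rend3(ci,*pose(p),crop)*90,0,255); out.append(cv2.resize(a,(400,300),interpolation=0))
b=[]
c2=(400,240,470,300)
for p in (x0,r.x):
    a=cv2.imread('pics/s4.png')[c2[1]:c2[3],c2[0]:c2[2]].copy(); a[...,1]=np.clip(a[...,1]+rend3(ld('s4'),*pose(p),c2)*90,0,255); b.append(cv2.resize(a,(400,300),interpolation=0))
cv2.imwrite('pics/ov4.png',np.vstack([np.hstack(out),np.hstack(b)]))
E
python3 fit4.py
```

```text
0.11100560524961865 [ 0.0041 -0.0081  0.0296  0.0005  0.0064] 0.06538555271732753
centre [0.5881 0.2349 0.0648] nominal [0.5867 0.234  0.0668]
```

View pics/ov4.png

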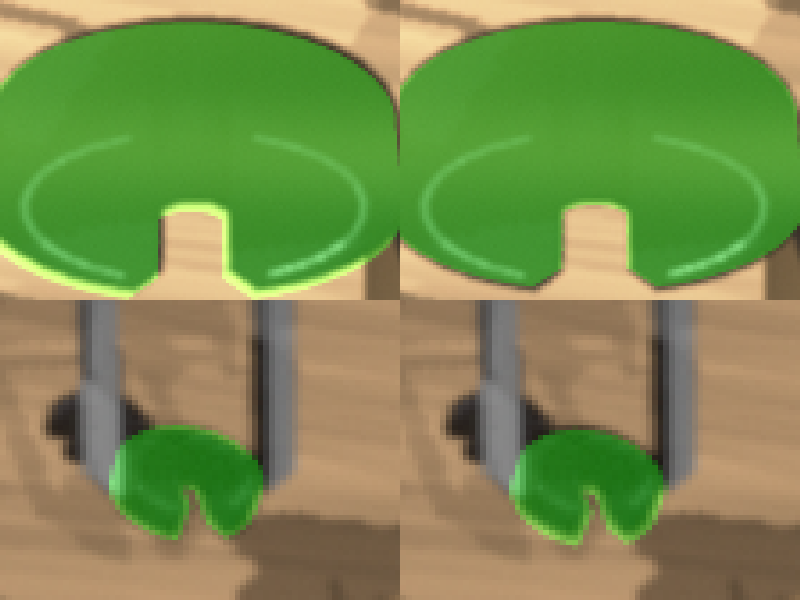

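The disc is flat in the hand to about 0.03 rad and within about 2 mm of nominal. Next I'll carry it to a standoff at yaw −0.8.

```bash
python3 - <<'E'
from rig import robot
from h import *
np.set_printoptions(precision=4,suppress=True)
L=-.0106; yaw=-.8; x=np.array([np.cos(yaw),np.sin(yaw),0]); st=np.array([.608,.0435,0])
s=robot.get_state(); robot.move_linear(s['ee_pos']+[0,0,.06],.12)
p,R=tcp(st-.11*x+[0,0,.15],yaw,L=L); print(robot.ik(p,R))
robot.move_ptp(p,R)
p,R=tcp(st-.065*x+[0,0,.115],yaw,L=L)
robot.move_linear(p,.1,R); robot.pause(.5)
s=robot.get_state();print(s['time'],s['opening'],s['ee_pos']-p,s['force'],s['qpos'])
ci_save(robot,'wrist','w5'); ci_save(robot,'scene','s5'); ci_save(robot,'top','t5')
a=cv2.imread('pics/s5.png')[150:300,310:460];b=cv2.imread('pics/t5.png')[190:290,220:320]
cv2.imwrite('pics/z5.png',np.hstack([cv2.resize(a,(400,400),interpolation=2),cv2.resize(b,(400,400),interpolation=2)]))
E
```

```text
[ 0.0195  0.4673 -0.8369  2.0766  1.1999  1.1834 -0.7523]
17.2583 0.059063294778011644 [-0.      0.0001  0.0001] [-0.0994 -0.2802 -2.7371] [ 0.0534  0.537  -0.7753  2.0737  1.3053  1.1251 -0.7699]
```

View pics/w5.png

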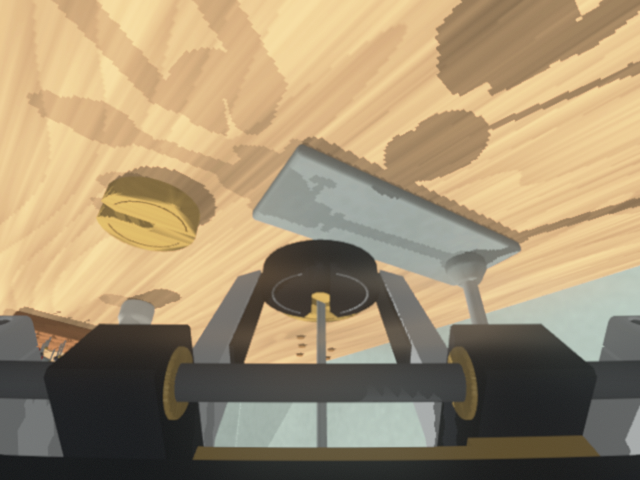

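View pics/z5.png

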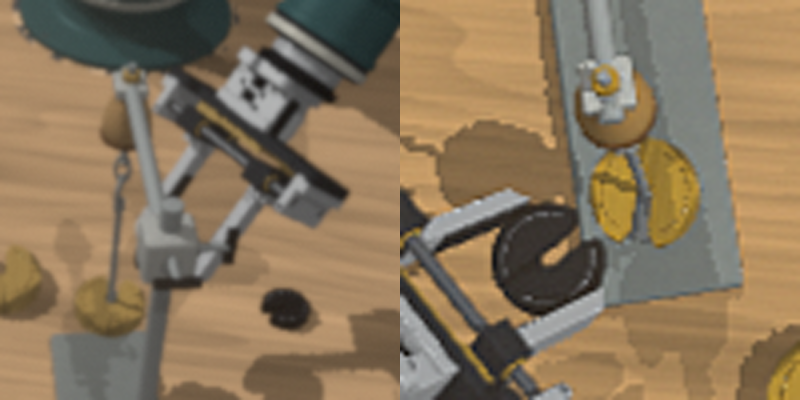

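The stem lies on the slot's centre line in the wrist view, at column 321 against 320 for the slot. I'll insert.

```bash
python3 - <<'E'
from rig import robot
from h import *
np.set_printoptions(precision=4,suppress=True)
L=-.0106; yaw=-.8; x=np.array([np.cos(yaw),np.sin(yaw),0]); st=np.array([.608,.0435,0])
p,R=tcp(st-.0*x+[0,0,.115],yaw,L=L)
print(robot.move_linear(p,.06,R,threshold=6)); robot.pause(.3)
s=robot.get_state();print(s['time'],s['opening'],s['ee_pos']-p,s['force'],s['qpos'])
ci_save(robot,'wrist','w6'); ci_save(robot,'scene','s6'); ci_save(robot,'top','t6')
a=cv2.imread('pics/s6.png')[170:270,310:410];b=cv2.imread('pics/t6.png')[190:290,220:320]
cv2.imwrite('pics/z6.png',np.hstack([cv2.resize(a,(400,400),interpolation=2),cv2.resize(b,(400,400),interpolation=2)]))
E
```

```text
False
18.9417 0.05913057153079752 [-0.      0.0001  0.    ] [-0.1805 -0.5771 -4.0283] [ 0.1382  0.553  -0.7323  2.0274  1.354   1.0603 -0.6769]
```

View pics/w6.png

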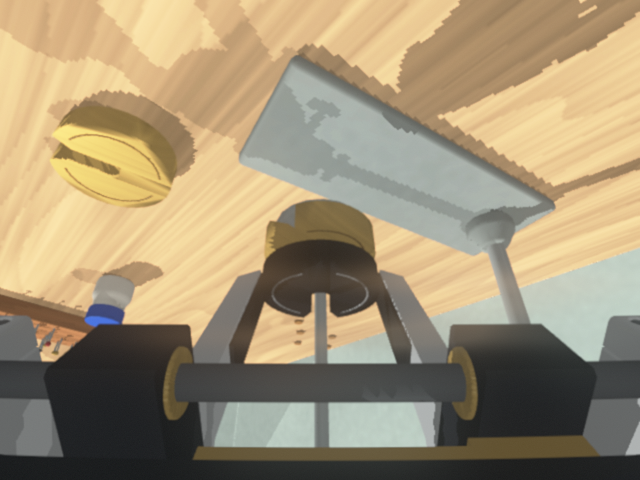

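View pics/z6.png

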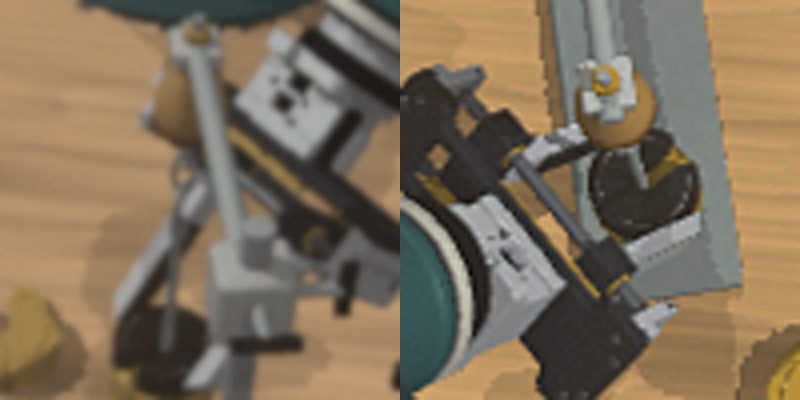

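The stem is at the end of the slot and the brass disc is directly below. I'll lower until contact.

```bash
python3 - <<'E'
from rig import robot
from h import *
np.set_printoptions(precision=4,suppress=True)
L=-.0106; yaw=-.8; st=np.array([.608,.0435,0])
p,R=tcp(st+[0,0,.1085],yaw,L=L)
hit=robot.move_linear(p,.025,R,threshold=3); robot.pause(.2)
s=robot.get_state();f=s['force'];print(hit,s['time'],s['ee_pos']-p,f)
q,_=tcp(st+[0,0,.1025],yaw,L=L)
if not hit:
    hit=robot.move_linear(q,.01,R,threshold=2); robot.pause(.3)
    s=robot.get_state();print(hit,s['time'],s['ee_pos']-p,s['force'],s['force']-f)
ci_save(robot,'wrist','w7'); ci_save(robot,'scene','s7')
a=cv2.imread('pics/s7.png')[170:270,310:410];b=cv2.imread('pics/w7.png')[170:370,220:420]
cv2.imwrite('pics/z7.png',np.hstack([cv2.resize(a,(400,400),interpolation=2),cv2.resize(b,(400,400),interpolation=2)]))
E
```

```text
False 19.7 [ 0.     -0.      0.0001] [ 0.1675 -0.0575 -3.2388]
True 20.3833 [ 0.0001  0.0001 -0.0026] [0.8734 1.1877 6.6302] [0.7059 1.2452 9.869 ]
```

View pics/z7.png

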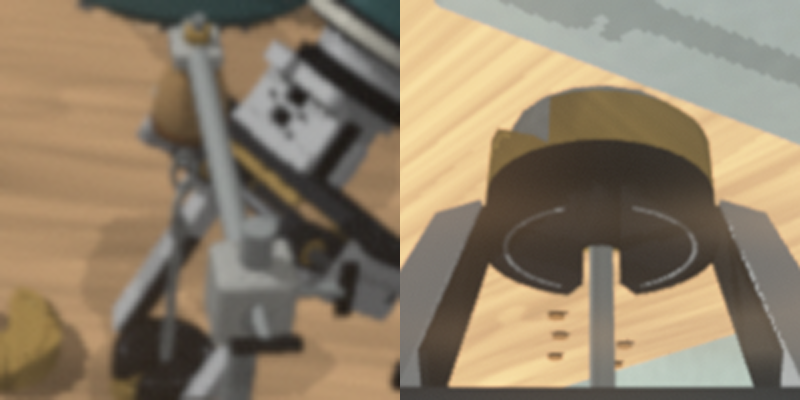

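Contact came at centre height 0.106, as expected. I'll ease the press, open, and look before retreating.

```bash
python3 - <<'E'
from rig import robot
from h import *
np.set_printoptions(precision=4,suppress=True)
s=robot.get_state(); robot.move_linear(s['ee_pos']+[0,0,.0003],.01); robot.pause(.2)
s=robot.get_state();print(s['time'],s['force'])
robot.gripper_to(.09); robot.pause(1.0)
s=robot.get_state();print(s['time'],s['opening'],s['force'])
ci_save(robot,'wrist','w8'); ci_save(robot,'top','t8')
a=cv2.imread('pics/t8.png')[190:290,220:320];b=cv2.imread('pics/w8.png')[170:370,220:420]
cv2.imwrite('pics/z8.png',np.hstack([cv2.resize(a,(400,400),interpolation=2),cv2.resize(b,(400,400),interpolation=2)]))
E
```

```text
20.95 [ 0.4721 -0.0225 -1.8932]
22.6167 0.08988416846532463 [-0.9894  0.2808 -0.0576]
```

View pics/z8.png

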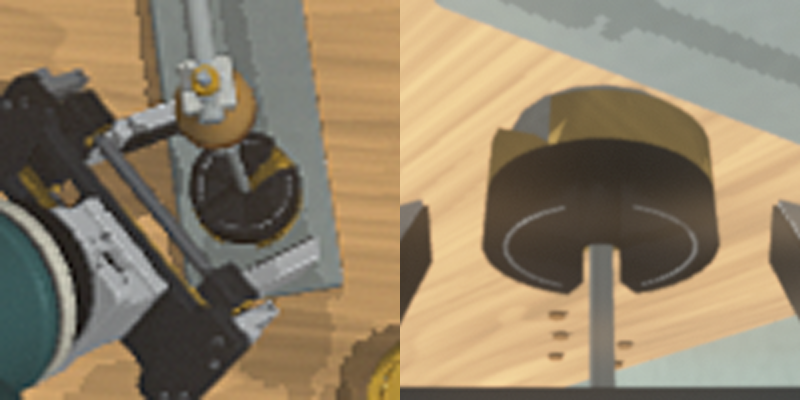

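The disc sits flat and centred, with both fingers clear. I'll retreat straight back along the slot line.

```bash
python3 - <<'E'
from rig import robot
from h import *
np.set_printoptions(precision=4,suppress=True)
yaw=-.8; x=np.array([np.cos(yaw),np.sin(yaw),0])
s=robot.get_state(); p=s['ee_pos']
robot.move_linear(p-.05*x+[0,0,.003],.06); 
robot.move_linear(p-.13*x+[0,0,.05],.12); robot.pause(2.)
s=robot.get_state();print(s['time'],s['opening'],s['force'])
for n,k in(('wrist','w'),('scene','s'),('top','t')): ci_save(robot,n,k+'9')
robot.pause(1.); ci_save(robot,'scene','s10')
a=cv2.imread('pics/s9.png')[170:270,310:410];b=cv2.imread('pics/t9.png')[190:290,220:320]
print('motion',np.abs(cv2.imread('pics/s9.png').astype(int)-cv2.imread('pics/s10.png'))[170:290,310:410].max())
cv2.imwrite('pics/z9.png',np.hstack([cv2.resize(a,(400,400),interpolation=2),cv2.resize(b,(400,400),interpolation=2)]))
im=cv2.imread('pics/t9.png').astype(int)
print(fit(ld('t9'),im.max(2)<85,(258,215,305,262),[.608,.0435,-.8],.099,.113))
print(proj(ld('t9'),[.608,.0435,.106]))
E
```

```text
26.625 0.0898088649674796 [ 0.2884 -0.2823  0.6474]
motion 5
(array([ 0.6091,  0.043 , -0.8076]), np.float64(0.23078690833611326))
[[280.458  236.8393]]
```

View pics/w9.png

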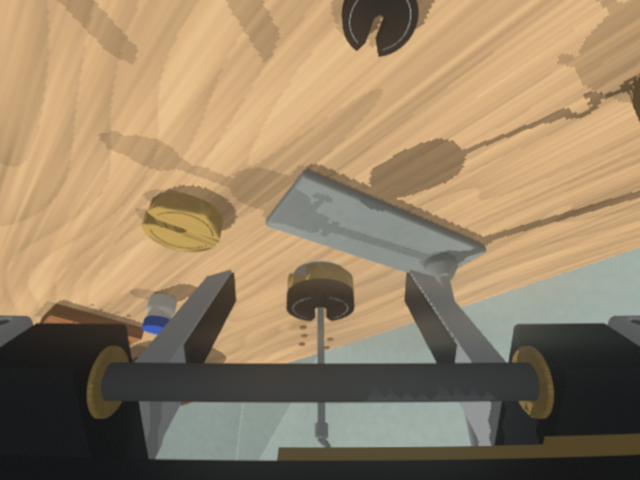

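View pics/z9.png

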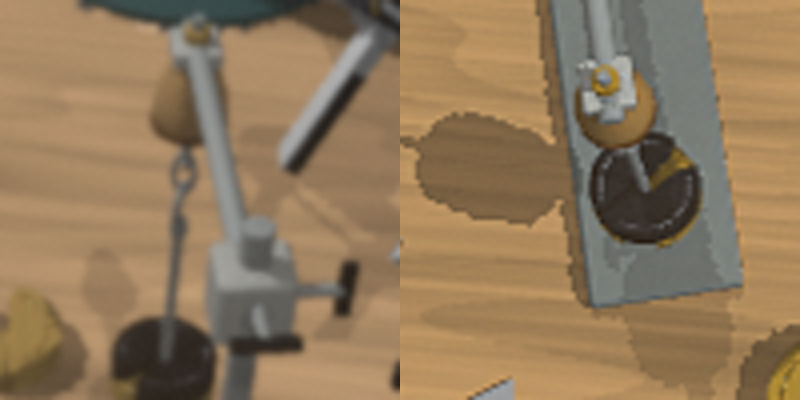

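View pics/t9.png

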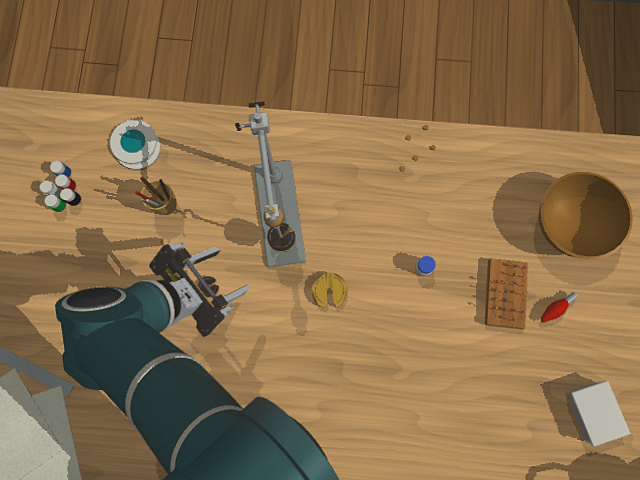

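The disc is on the hanger, flat and still, within about 1.2 mm of the stem. Its slot points at −0.81 rad, and the robot is clear. I'll hand the job in.

```bash
python3 -c "
from rig import robot
print(robot.sign_off(), robot.get_state()['time'])"
```

```text
the job is handed in; nothing more can be done
the job is handed in; nothing more can be done
```

The black disc is now hanging flat on the brass one. I gripped it with the tool tilted 0.7 rad, slid it onto the stem by its slot, and lowered it until it touched at a centre height of 0.106 m. I then opened the gripper, backed off and handed in at about 28 s of the 53 s allowed.

**Last checks:**
- **Centring:** the top-view fit puts the disc about 1.2 mm from the stem position I measured earlier. The fit residual was fairly high (0.23).
- **Slots:** the black slot points at −0.81 rad and the brass slot at about 3.05 rad, roughly 139° apart.
- **Flat and still:** the disc looks flat in the pictures. Two scene pictures 1 s apart showed no visible motion at the hanger.
- **Robot and bystanders:** the gripper is clear of everything. The paint jar, pen cup and burr block appear unmoved.

**What failed or disagreed:**
- **First grasp:** the fingers closed above the disc without touching it. The fingertips are about 25 mm short of where the stated TCP puts them (19 mm ahead). I measured this in the wrist and scene pictures and confirmed it with a light touch on the bench, and the second grasp held.
- **Lowering:** the touch pressed with about 10 N for a moment before I eased it off.

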